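Bolt the crimp die into its dock

TASK

Lock the blue crimp die into the green dock: press the long yellow spring catch bar down with one fingertip and, while it stays down, push the bolt by its red tab with the other fingertip until the bolt is fully home in the die's keeper. Then let go of both, so that the catch springs back up and locks the bolt. Only press and push: do not pinch the tab, do not force the bolt against the catch, and leave the die and the other things on the bench where they are.

Things in the scene. Friction and masses are not known exactly. Their poses are not given: they have to be found in the camera images.
- dock: green base plate 280 (x) by 220 (y) by 20 mm, fixed. Origin: centre of its underside; z up, x = the way the bolt slides home. 'Dock' coordinates below: this frame, mm. Fixed on it: black catch housing (x -105 to -10, y -47 to -23, top z 42), bolt rail (x -120 to 10, y 44 to 52, top z 38), strap over the bolt (x -2 to 10, y 0 to 53, top z 52), cheeks round the die (top z 34).
- bolt (a joint): travel of the flat steel bolt, m: 0 = withdrawn (start, within 1.5 mm), 0.042 = fully home on its end stop. Slides along dock +x with about 3 N of friction, stays where left. Bar at dock y 18 to 42, top z 34. Its rack has a notch every 14 mm: while the catch is up its tooth stands in a notch and the bolt has only 2 mm of play, also part-way and at home (0.042).
- tab_push (a point): the spot to push: on the red rear face (5 mm red plastic, collider bolt_c1, looks to dock -x) of the bolt's upright tab, on its centre line, at dock z 60. Tab: 40 wide (y), 10 thick (x), from z 34 to 85, front half bare steel (bolt_c2). With the bolt at 0 the spot is at dock x -65, y 30; it moves with the bolt. Behind the tab, above z 40, is free room for a finger.
- catch (a joint): how far the spring catch is pressed down, in m: 0 = up (locking), 0.009 = fully down on its stop. The bolt is free once it is past 0.0055. The spring takes about 3.5 N to start and 7.5 N fully down, and lifts the catch again when let go.
- catch_top (a point): centre of the top face of the yellow plastic catch bar (collider catch_c0), which is 115 long (dock x) by 24 wide (y) by 7 mm thick. When up: dock x -57.5, y -35, z 63. It goes straight down wherever along its length it is pressed; a fingertip may slide along its smooth top while pressing. Centre lines of bar and tab are 65 mm apart in dock y, 33 mm clear between them.
- bolt_nose (a point): centre of the bolt's front end, at dock z 28; moves with the bolt.
- die: blue crimp die cassette, 60 by 72 by 40 mm, 0.7 kg, with a black knob on top (26 mm across, top 66 mm above the die's underside) and a steel keeper (a square arch, 33 mm wide and 26 mm high inside) towards the bolt. Loose, standing in the nest at the dock's +x end. Origin: centre of the underside of the blue block. To be left where it is.
- gauge: small brass plug gauge, 22 mm across, 34 mm high, standing loose near the left edge of the dock. Origin: centre of its underside. Bystander.
- insert: dark steel die insert, 30 by 22 by 26 mm, loose on the dock's right edge. Origin: centre of its underside. Bystander.
- oiler: white bottle with a red cap, 44 mm across, 110 mm high. Origin: centre of its underside. Bystander.
- tub: open blue tub, 110 by 90 by 45 mm. Origin: centre of its underside. Bystander.
- driver: screwdriver with an orange handle, lying along its x axis. Bystander.
- cup: grey cup, 72 mm across, 85 mm high. Origin: centre of its underside. Bystander.
Mind the look-alikes: they are no part of the job. Leave any turquoise look-alike of the die alone.

How it is judged:
By the outcome, as a careful person would: the job done as asked, in the order asked, and still so for the second after the job is handed in, with the robot touching nothing.
It also fails if it takes over 32 s, if anything falls off the work surface, if the arm or the gripper's body presses on something with over 40 N, if the wrist force passes 120 N, or if a joint passes its speed limit or range.

ROBOT

A 7-joint arm with a two-finger parallel gripper is mounted at the origin on the work surface. World frame = base frame: x ahead of the robot, y to its left, z up, the work surface at z = 0. Lengths are in m, angles in rad, forces in N, time in s.
With the tool pointing down it reaches from about 0.425 to 0.8 m from the base axis. Payload 8.3 kg.
Tool frame: the origin (TCP) lies midway between the tips of the shut fingers; the grasp point (between the pads) lies 19 mm behind it (pinch_z is the distance from the TCP to the grasp point, in m); z points along the fingers, y is the line along which they close (so a half turn about z gives the same grasp; the last joint's range is limited). The gripper opens to 85 mm and grips with 20 to 120 N. Pads are 22 mm wide; open, the fingers measure 114 mm over their backs; the gripper's body (76 mm by 85 mm) begins 54 mm behind the grasp point. The pads swing forward as they close: fully open they stand 13 mm farther back than shut.
Start: joints at [-1.232, 0.383, 0.016, 1.37, -0.006, 1.388, -0.046], TCP at [0.244, 0.575, 0.231] pointing down, gripper open.
Joint ranges: [-2.95, 2.95], [-0.25, 2.06], [-1.52, 1.56], [0.18, 2.33], [-1.44, 4.58], [0.02, 2.06], [-3.01, 3.01]. Speed limits (rad/s): [2.39, 2.39, 3.01, 3.01, 3.14, 3.14, 3.14].

INTERFACE

Orientations are given as a rotation vector (axis times angle).
In Python, from bench import * gives the robot as it stands. The module is installed in compiled form; this text tells all that it offers.
- The arm moves only by the tool carry_out, never from a script. Its arguments are lists of equal length, an entry for each row: "offset": the shift along the tool's x, y, z in m, a list of three; "delta_rot": the turn, a rotation vector about the tool's x, y, z in degrees, a list of three. A call has exactly 10 rows; each row is the pose to reach, as a shift and turn from the pose commanded when the call began, along the tool's axes at that moment; what a row does not reach only later rows make up. A row lasts 1/10 s, in which the tool goes at most 50 mm and 8.59 degrees, less where a joint would pass 70% of its speed; a pose out of reach is approached as far as the arm can. A call with a gripper value outside its range is refused whole. "grip" is the closure in counts, from 0 (fully open) to 255 (shut), set as the call begins (left out, the last holds). The fingers move at their own pace and stop on an object; the grip force is fixed at half the most. Time passes only in rows, so rows that repeat a pose let the fingers close, or fill a call up. It gives the time, the measured TCP pose, the force, the opening and the grip force at its end, in the units of the state.
- get_obs(): the state, without advancing time (a new reading comes with each control period).
- grab_frame(name): name is "side" or "top"; returns the picture (384x512x3 uint8, blue, green, red); there is no depth.
- camera_model(name): a dict with "vfov" (degrees; the focal length in pixels is half the picture's height over the tangent of half this angle, whatever the lens; pixels are square), "cx", "cy" (the principal point, pixels), "R" (3x3) and "t" (3): a world point X has camera coordinates R X + t. Camera axes: x right, y down, z forward; pixel columns grow to the right and rows downward; lengths in m; the calibration is good to about 2 mm. A picture is of the moment at which its call begins. camera_model takes no time and is no camera call.
- close_job(): hands the job in; it is judged then, once.
The state is a dict: "t": time; "joint_pos": joint angles; "joint_velocities": joint speeds; "joint_torque": joint torques, N m; "tcp_pos": TCP position; "tool_rot": TCP orientation; "force": force on the tool from outside, world axes, zero at the start; "ft_torque": the same for the moment, N m; "width": opening from 0.0 (shut) to 1.0 (fully open); "grasp_force": force on a finger pad.
Only numpy, scipy, OpenCV 4.12 (cv2) and the standard library are available. Lean on these libraries where they do the work, as an engineer would, in place of code of your own. Each camera call takes 0.05 s, during which the arm holds its last target. There are 200 camera calls.

## Working session

There is one attempt and no reset: what is moved stays moved. The work goes in short steps, Python scripts to look and compute and a tool call to move; the robot and the scene stay as the last step left them, time stands still between calls to the robot, and variables do not carry over. Pictures are saved under pics/ and viewed, at most 10 in all, crops included, and the job is handed in when it is done.

Besides the shell and the picture viewer there is one more tool, called by a JSON object that holds its "method" and its "body", one argument or row to a line. carry_out: Moves the arm, as the interface text tells. Its arguments: {"type":"object","properties":{"offset":{"type":"array","items":{"type":"array","items":{"type":"number"}}},"delta_rot":{"type":"array","items":{"type":"array","items":{"type":"number"}}},"grip":{"type":"number"}},"required":["offset","delta_rot"]}

```bash
mkdir -p pics
python3 - <<'E'
from bench import *
import cv2, numpy as np
for n in ("top","side"):
    cv2.imwrite(f"pics/{n}0.png",grab_frame(n)); c=camera_model(n); print(n,{k:np.round(v,4).tolist() for k,v in c.items() if not isinstance(v,str)})
o=get_obs(); print({k:np.round(v,3).tolist() for k,v in o.items()})
E
```

```text
top {'vfov': 52.521, 'cx': 262.9558, 'cy': 195.9662, 'R': [[0.0184, -0.9995, 0.025], [-0.9968, -0.0203, -0.0778], [0.0782, -0.0235, -0.9967]], 't': [-0.0347, 0.571, 1.2102]}
side {'vfov': 57.9467, 'cx': 253.3367, 'cy': 188.3345, 'R': [[-0.9937, -0.1115, -0.0129], [-0.0472, 0.5193, -0.8533], [0.1019, -0.8473, -0.5213]], 't': [0.5538, 0.0778, 0.8726]}
{'t': 0.1, 'joint_pos': [-1.232, 0.384, 0.016, 1.371, -0.006, 1.388, -0.047], 'joint_velocities': [0.001, -0.002, -0.0, -0.002, 0.002, -0.001, 0.001], 'joint_torque': [0.003, -62.913, 0.847, -37.275, 0.017, 0.01, 0.0], 'tcp_pos': [0.244, 0.575, 0.23], 'tool_rot': [-0.627, -3.078, 0.003], 'force': [0.362, -0.736, 0.478], 'ft_torque': [0.04, 0.012, 0.02], 'grasp_force': 0.0, 'width': 1.002}
```

View pics/top0.png

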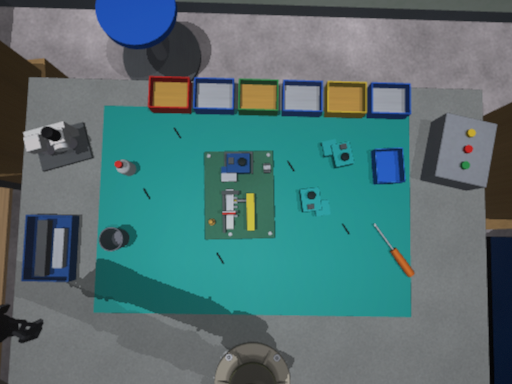

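View pics/side0.png

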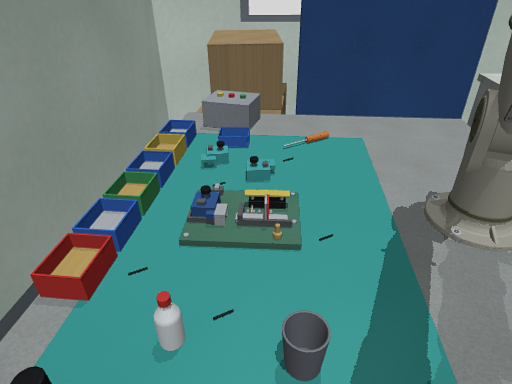

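The top view shows the dock at about (239,195), with the yellow bar at (251,211), the red tab at (230,213) and the die at (238,162). Dock +x is roughly world +x. In the side view the dock is at about (243,217), the yellow bar at (267,193) and the tab at (267,205).

```bash
cat > h.py <<'E'
from bench import *
import cv2, numpy as np
from scipy.spatial.transform import Rotation as Ro
def ray(n,uv,z):
    c=camera_model(n); f=192/np.tan(np.radians(c["vfov"])/2); R=np.array(c["R"]);t=np.array(c["t"])
    uv=np.atleast_2d(uv).astype(float)
    d=np.c_[(uv[:,0]-c["cx"])/f,(uv[:,1]-c["cy"])/f,np.ones(len(uv))]@R; C=-R.T@t
    return C+d*((z-C[2])/d[:,2])[:,None]
def blob(m,box):
    x0,y0,x1,y1=box; k=np.zeros_like(m); k[y0:y1,x0:x1]=m[y0:y1,x0:x1]
    n,l,s,c=cv2.connectedComponentsWithStats(k); i=1+np.argmax(s[1:,4]); return (l==i).astype(np.uint8)
def rect(n,m,z):
    cs,_=cv2.findContours(m,cv2.RETR_EXTERNAL,cv2.CHAIN_APPROX_NONE); p=ray(n,np.vstack(cs)[:,0],z)[:,:2]
    c,s,a=cv2.minAreaRect((p*1000).astype(np.float32)); ys,xs=np.nonzero(m)
    return np.round(c,1),np.round(s,1),round(a,2),np.round(1000*ray(n,np.c_[xs,ys],z).mean(0),1),len(xs)
def masks(im):
    h=cv2.cvtColor(im,cv2.COLOR_BGR2HSV)
    return dict(yel=cv2.inRange(h,(22,120,90),(34,255,255)),red=cv2.inRange(h,(0,130,70),(8,255,255))|cv2.inRange(h,(172,130,70),(180,255,255)),
      green=cv2.inRange(h,(50,60,20),(82,255,130)))
E
python3 - <<'E'
from h import *
T=cv2.imread("pics/top0.png");S=cv2.imread("pics/side0.png")
print("px", cv2.cvtColor(T[233:234,225:226],cv2.COLOR_BGR2HSV),cv2.cvtColor(T[280:281,300:301],cv2.COLOR_BGR2HSV))
m=masks(T)
for k,b,z in (("green",(190,140,290,250),.02),("yel",(235,180,270,240),.063),("red",(215,200,242,225),.085)): print("top",k,*rect("top",blob(m[k],b),z))
m=masks(S)
for k,b,z in (("yel",(235,180,300,205),.063),("red",(255,190,275,225),.06)): print("side",k,*rect("side",blob(m[k],b),z))
o=get_obs();print(Ro.from_rotvec(o["tool_rot"]).as_matrix().round(3))
a=cv2.resize(T[140:250,195:285],None,fx=6,fy=5.4,interpolation=cv2.INTER_CUBIC);cv2.imwrite("pics/c1.png",a)
E
```

```text
px [[[ 79 107 105]]] [[[ 89 179 151]]]
top green [576.1  52.6] [275.3 217. ] 2.26 [566.1  50.2  20. ] 4036
top yel [520.3  15.9] [113.   24.4] 1.25 [520.6  15.3  63. ] 305
top red [512.   79.9] [ 3.  38.8] 1.1 [513.   82.2  85. ] 17
side yel [519.4  23.4] [111.9  28.3] 5.21 [519.   22.5  63. ] 269
side red [513.7  78.4] [  2.5 101. ] 4.48 [514.2  74.7  60. ] 44
[[-0.92   0.391 -0.001]
 [ 0.391  0.92  -0.002]
 [-0.    -0.002 -1.   ]]
```

View pics/c1.png

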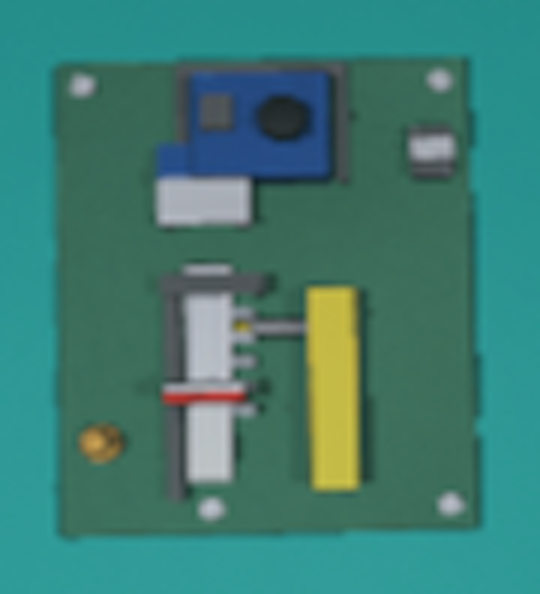

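{"method": "carry_out", "body": {
  "offset": [
    [-0.018,-0.016,0.002],
    [-0.052,-0.046,0.006],
    [-0.087,-0.078,0.009],
    [-0.122,-0.109,0.013],
    [-0.156,-0.14,0.017],
    [-0.191,-0.171,0.02],
    [-0.226,-0.202,0.024],
    [-0.261,-0.233,0.028],
    [-0.29,-0.26,0.031],
    [-0.315,-0.28,0.034]
  ],
  "delta_rot": [
    [0,0,-2],
    [0,0,-5],
    [0,0,-8],
    [0,0,-11],
    [0,0,-14],
    [0,0,-17],
    [0,0,-20],
    [0,0,-22],
    [0,0,-24],
    [0,0,-24.8]
  ],
  "grip": 105
}}

```text
t: 1.1
tcp_pos: [0.4253, 0.1915, 0.197]
tool_rot: [0.047, -3.141, 0.001]
force: [0.2, -0.1, 0.3]
width: 0.591
grasp_force: 0.0
```

```bash
cat >> h.py <<'E'
def st(goal=None,yaw=181.8):
    o=get_obs();R=Ro.from_rotvec(o["tool_rot"]).as_matrix();p=np.array(o["tcp_pos"])
    print("t",round(o["t"],2),"p",(p*1000).round(1),"w",round(o["width"],3),"F",np.round(o["force"],2),"head",np.degrees(np.arctan2(R[1,0],R[0,0])).round(2),"z",R[:,2].round(4))
    a=np.radians(1.8);c,s=np.cos(a),np.sin(a);d=p[:2]*1000-[576,52.5];print("dock",(c*d[0]+s*d[1]).round(1),(-s*d[0]+c*d[1]).round(1))
    if goal is not None:
        g=np.array([576+c*goal[0]-s*goal[1],52.5+s*goal[0]+c*goal[1],goal[2]]);print("move",(R.T@(g-p*1000)).round(1))
E
python3 -c "
from h import *
st((-84,-2.5,150))"
```

```text
t 1.1 p [425.3 191.5 197. ] w 0.591 F [ 0.2  -0.09  0.28] head -178.27 z [-4.e-04 -4.e-04 -1.e+00]
dock -146.3 143.6
move [ -62.5 -146.    47. ]
```

{"method": "carry_out", "body": {
  "offset": [
    [-0.008,-0.02,0.008],
    [-0.02,-0.046,0.02],
    [-0.032,-0.075,0.03],
    [-0.044,-0.104,0.045],
    [-0.054,-0.128,0.06],
    [-0.061,-0.142,0.07],
    [-0.0625,-0.146,0.077],
    [-0.0625,-0.146,0.077],
    [-0.0625,-0.146,0.077],
    [-0.0625,-0.146,0.077]
  ],
  "delta_rot": [
    [0,0,0],
    [0,0,0],
    [0,0,0],
    [0,0,0],
    [0,0,0],
    [0,0,0],
    [0,0,0],
    [0,0,0],
    [0,0,0],
    [0,0,0]
  ]
}}

```text
t: 2.1
tcp_pos: [0.4918, 0.0517, 0.1208]
tool_rot: [-0.052, 3.141, 0.001]
force: [0.4, 0.2, -0.0]
width: 0.584
grasp_force: 0.0
```

Run:
```python
from h import *
st((-84,-2.5,75))
T=grab_frame("top");S=grab_frame("side")
a=cv2.resize(T[140:250,195:285],None,fx=4,fy=4,interpolation=cv2.INTER_CUBIC);b=cv2.resize(S[130:240,185:285],None,fx=4,fy=4,interpolation=cv2.INTER_CUBIC)
cv2.imwrite("pics/c2.png",np.hstack([a,b]))
```

```text
t 2.1 p [491.8  51.7 120.8] w 0.584 F [ 0.42  0.25 -0.04] head -178.11 z [ 6.e-04  6.e-04 -1.e+00]
dock -84.2 1.8
move [-0.1 -4.4 45.8]
```

View pics/c2.png

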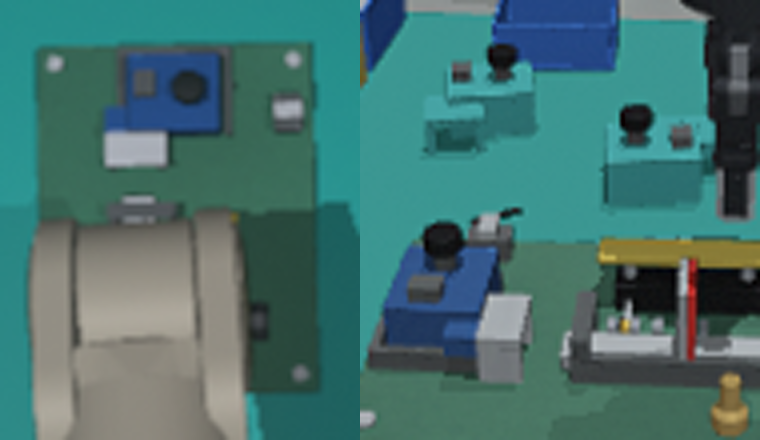

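The fingertip hangs behind the red tab in the side view (tip at about x 735, tab at x 690), clear of everything. I'll go lower.

{"method": "carry_out", "body": {
  "offset": [
    [0,-0.002,0.005],
    [0,-0.0044,0.012],
    [0,-0.0044,0.02],
    [0,-0.0044,0.028],
    [0,-0.0044,0.035],
    [0,-0.0044,0.041],
    [0,-0.0044,0.045],
    [0,-0.0044,0.047],
    [0,-0.0044,0.047],
    [0,-0.0044,0.047]
  ],
  "delta_rot": [
    [0,0,0],
    [0,0,0],
    [0,0,0],
    [0,0,0],
    [0,0,0],
    [0,0,0],
    [0,0,0],
    [0,0,0],
    [0,0,0],
    [0,0,0]
  ]
}}

```text
t: 3.2
tcp_pos: [0.4921, 0.046, 0.0735]
tool_rot: [-0.049, 3.141, 0.0]
force: [0.3, -0.0, -0.5]
width: 0.585
grasp_force: 0.0
```

Run:
```python
from h import *
st((-84,-2.5,63))
S=grab_frame("side")
b=cv2.resize(S[150:240,205:325],None,fx=6,fy=6,interpolation=cv2.INTER_CUBIC)
cv2.imwrite("pics/c3.png",b)
```

```text
t 3.2 p [492.1  46.   73.5] w 0.585 F [ 0.3  -0.01 -0.5 ] head -178.22 z [ 3.e-04  0.e+00 -1.e+00]
dock -84.0 -3.9
move [-0.   1.4 10.5]
```

View pics/c3.png

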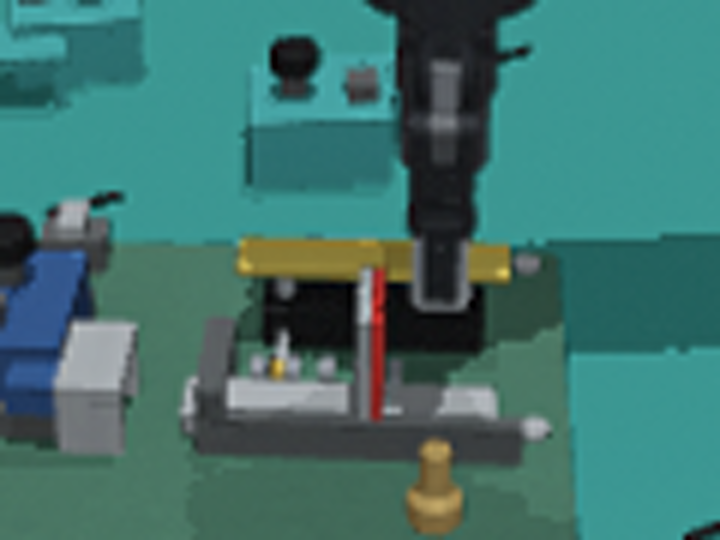

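The fingertip (columns 414–468, tip row about 305) stands roughly 12 mm behind the red face (column 385), with the other finger over the yellow bar. Next I press down.

{"method": "carry_out", "body": {
  "offset": [
    [0,0.0007,0.002],
    [0,0.0014,0.004],
    [0,0.0014,0.006],
    [0,0.0014,0.008],
    [0,0.0014,0.01],
    [0,0.0014,0.012],
    [0,0.0014,0.014],
    [0,0.0014,0.016],
    [0,0.0014,0.016],
    [0,0.0014,0.016]
  ],
  "delta_rot": [
    [0,0,0],
    [0,0,0],
    [0,0,0],
    [0,0,0],
    [0,0,0],
    [0,0,0],
    [0,0,0],
    [0,0,0],
    [0,0,0],
    [0,0,0]
  ]
}}

```text
t: 4.25
tcp_pos: [0.4919, 0.0473, 0.0574]
tool_rot: [0.049, -3.141, -0.0]
force: [-1.7, -0.7, 5.2]
width: 0.588
grasp_force: 2.2
```

Run:
```python
from h import *
st((-84,-2.5,54))
print(get_obs()["ft_torque"])
```

```text
t 4.25 p [491.9  47.3  57.4] w 0.588 F [-1.7  -0.68  5.19] head -178.23 z [-1.e-04  0.e+00 -1.e+00]
dock -84.2 -2.6
move [-0.2  0.1  3.4]
[-0.16452955  0.43593351 -0.10190651]
```

{"method": "carry_out", "body": {
  "offset": [
    [0,0,0.001],
    [0,0,0.002],
    [0,0,0.003],
    [0,0,0.004],
    [0,0,0.0045],
    [0,0,0.0045],
    [0,0,0.0045],
    [0,0,0.0045],
    [0,0,0.0045],
    [0,0,0.0045]
  ],
  "delta_rot": [
    [0,0,0],
    [0,0,0],
    [0,0,0],
    [0,0,0],
    [0,0,0],
    [0,0,0],
    [0,0,0],
    [0,0,0],
    [0,0,0],
    [0,0,0]
  ]
}}

```text
t: 5.25
tcp_pos: [0.4919, 0.0473, 0.0529]
tool_rot: [0.049, -3.141, -0.0]
force: [-3.4, 0.3, 6.5]
width: 0.585
grasp_force: 3.2
```

Run:
```python
from h import *
st((-84,-2.5,54))
print(get_obs()["ft_torque"])
```

```text
t 5.25 p [491.9  47.3  52.9] w 0.585 F [-3.4   0.27  6.49] head -178.22 z [-1.e-04  0.e+00 -1.e+00]
dock -84.2 -2.6
move [-0.2  0.1 -1.1]
[-0.30980085  0.56530648 -0.09153412]
```

{"method": "carry_out", "body": {
  "offset": [
    [0,0,0.0005],
    [0,0,0.001],
    [0,0,0.0015],
    [0,0,0.0015],
    [0,0,0.0015],
    [0,0,0.0015],
    [0,0,0.0015],
    [0,0,0.0015],
    [0,0,0.0015],
    [0,0,0.0015]
  ],
  "delta_rot": [
    [0,0,0],
    [0,0,0],
    [0,0,0],
    [0,0,0],
    [0,0,0],
    [0,0,0],
    [0,0,0],
    [0,0,0],
    [0,0,0],
    [0,0,0]
  ]
}}

```text
t: 6.25
tcp_pos: [0.4919, 0.0473, 0.0515]
tool_rot: [0.049, -3.141, -0.0]
force: [-3.2, -0.9, 6.7]
width: 0.587
grasp_force: 3.5
```

Run:
```python
from h import *
st((-84,-2.5,54))
print(get_obs()["ft_torque"])
S=grab_frame("side")
b=cv2.resize(S[170:240,225:305],None,fx=8,fy=8,interpolation=cv2.INTER_CUBIC)
cv2.imwrite("pics/c4.png",b)
```

```text
t 6.25 p [491.9  47.3  51.5] w 0.587 F [-3.19 -0.91  6.69] head -178.22 z [-0.  0. -1.]
dock -84.2 -2.6
move [-0.2  0.1 -2.5]
[-0.2676674   0.64320339 -0.08151047]
```

View pics/c4.png

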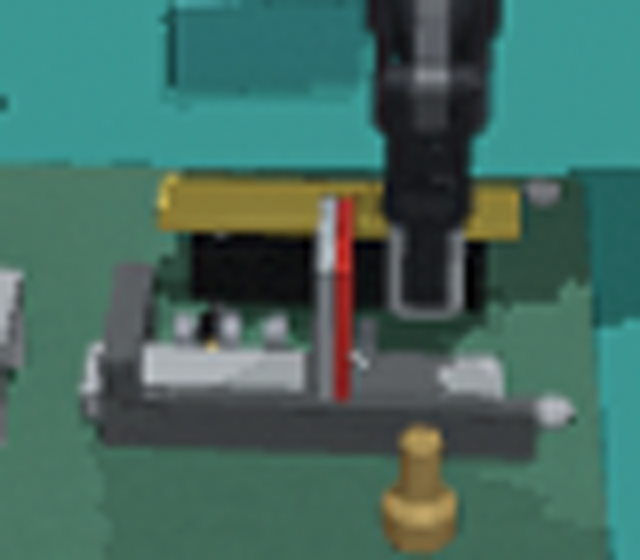

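The bar is down (its housing shows about 9 px instead of 12), and the finger's front edge (column 388) is about 11 mm behind the red face (column 352). Now I push while keeping the press.

{"method": "carry_out", "body": {
  "offset": [
    [-0.001,0,0.0005],
    [-0.003,0,0.0007],
    [-0.005,0,0.0007],
    [-0.007,0,0.0007],
    [-0.009,0,0.0007],
    [-0.011,0,0.0007],
    [-0.013,0,0.0007],
    [-0.015,0,0.0007],
    [-0.017,0,0.0007],
    [-0.018,0,0.0007]
  ],
  "delta_rot": [
    [0,0,0],
    [0,0,0],
    [0,0,0],
    [0,0,0],
    [0,0,0],
    [0,0,0],
    [0,0,0],
    [0,0,0],
    [0,0,0],
    [0,0,0]
  ]
}}

```text
t: 7.3
tcp_pos: [0.5077, 0.0479, 0.0507]
tool_rot: [0.049, -3.136, -0.001]
force: [-17.0, -0.5, 22.2]
width: 0.591
grasp_force: 11.6
```

```bash
cat >> h.py <<'E'
def tab():
    S=grab_frame("side");m=masks(S)["red"];k=blob(m,(225,185,275,228));y,x=np.nonzero(k);print("red px",x.mean().round(2),y.mean().round(2),len(x))
    q=ray("side",[[x.mean(),y.mean()]],.06)*1000;print("red at",q.round(1))
E
python3 - <<'E'
from h import *
st();print(get_obs()["ft_torque"].round(2));tab()
E
```

```text
t 7.3 p [507.7  47.9  50.7] w 0.591 F [-17.03  -0.5   22.21] head -178.23 z [-4.8e-03  3.0e-04 -1.0e+00]
dock -68.5 -2.4
[-0.55  3.64 -0.35]
red px 265.44 208.17 41
red at [[518.1  86.3  60. ]]
```

{"method": "carry_out", "body": {
  "offset": [
    [0,0,-0.0003],
    [0,0,-0.0006],
    [0,0,-0.0008],
    [0,0,-0.0008],
    [0,0,-0.0008],
    [0,0,-0.0008],
    [0,0,-0.0008],
    [0,0,-0.0008],
    [0,0,-0.0008],
    [0,0,-0.0008]
  ],
  "delta_rot": [
    [0,0,0],
    [0,0,0],
    [0,0,0],
    [0,0,0],
    [0,0,0],
    [0,0,0],
    [0,0,0],
    [0,0,0],
    [0,0,0],
    [0,0,0]
  ]
}}

```text
t: 8.35
tcp_pos: [0.5078, 0.048, 0.0509]
tool_rot: [0.049, -3.137, -0.0]
force: [-9.9, -0.7, 9.3]
width: 0.59
grasp_force: 6.7
```

Run:
```python
from h import *
st();print(get_obs()["ft_torque"].round(2));tab()
for f in ("side0",):
    S=cv2.imread(f"pics/{f}.png");k=blob(masks(S)["red"],(225,185,275,228));y,x=np.nonzero(k);print(x.mean(),y.mean(),len(x))
S=grab_frame("side")
b=cv2.resize(S[170:240,225:305],None,fx=8,fy=8,interpolation=cv2.INTER_CUBIC)
cv2.imwrite("pics/c5.png",b)
```

```text
t 8.35 p [507.8  48.   50.9] w 0.59 F [-9.88 -0.66  9.31] head -178.21 z [-4.3e-03  1.0e-04 -1.0e+00]
dock -68.3 -2.4
[-0.3   2.07 -0.11]
red px 265.2 208.47 45
red at [[518.5  87.6  60. ]]
267.4318181818182 205.70454545454547 44
```

View pics/c5.png

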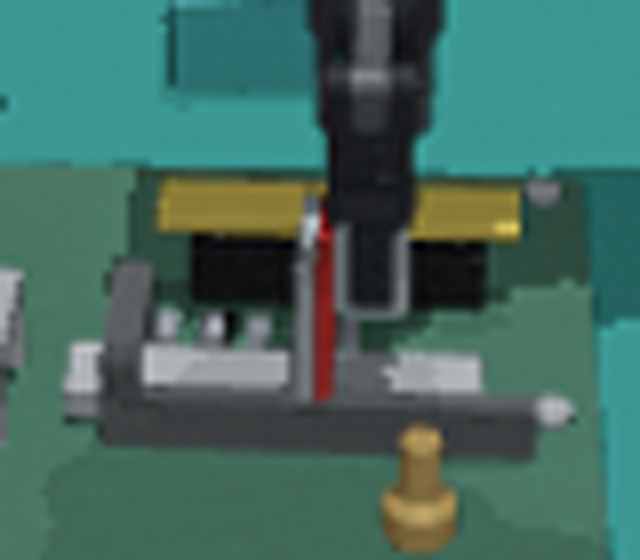

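The tab has moved about 7 mm (column 352→330), well past the 2 mm play, so the bolt is running freely with the catch down. I'll continue.

{"method": "carry_out", "body": {
  "offset": [
    [-0.002,0,-0.0003],
    [-0.0045,0,-0.0003],
    [-0.007,0,-0.0003],
    [-0.01,0,-0.0003],
    [-0.013,0,-0.0003],
    [-0.016,0,-0.0003],
    [-0.019,0,-0.0003],
    [-0.022,0,-0.0003],
    [-0.024,0,-0.0003],
    [-0.025,0,-0.0003]
  ],
  "delta_rot": [
    [0,0,0],
    [0,0,0],
    [0,0,0],
    [0,0,0],
    [0,0,0],
    [0,0,0],
    [0,0,0],
    [0,0,0],
    [0,0,0],
    [0,0,0]
  ]
}}

```text
t: 9.45
tcp_pos: [0.5329, 0.0489, 0.051]
tool_rot: [0.05, -3.137, -0.0]
force: [-9.2, 0.6, 8.7]
width: 0.589
grasp_force: 6.2
```

Run:
```python
from h import *
st();print(get_obs()["ft_torque"].round(2));tab()
```

```text
t 9.45 p [532.9  48.9  51. ] w 0.589 F [-9.21  0.63  8.74] head -178.19 z [-0.0045  0.     -1.    ]
dock -43.2 -2.2
[-0.14  2.02 -0.06]
red px 254.61 208.43 49
red at [[543.5  89.8  60. ]]
```

{"method": "carry_out", "body": {
  "offset": [
    [-0.001,0,0],
    [-0.0025,0,0],
    [-0.004,0,0],
    [-0.0055,0,0],
    [-0.007,0,0],
    [-0.008,0,0],
    [-0.0085,0,0],
    [-0.009,0,0],
    [-0.009,0,0],
    [-0.009,0,0]
  ],
  "delta_rot": [
    [0,0,0],
    [0,0,0],
    [0,0,0],
    [0,0,0],
    [0,0,0],
    [0,0,0],
    [0,0,0],
    [0,0,0],
    [0,0,0],
    [0,0,0]
  ]
}}

```text
t: 10.5
tcp_pos: [0.5418, 0.0493, 0.051]
tool_rot: [0.049, -3.137, -0.0]
force: [-8.4, 1.8, 7.8]
width: 0.589
grasp_force: 5.8
```

Run:
```python
from h import *
st();print(get_obs()["ft_torque"].round(2));tab()
```

```text
t 10.5 p [541.8  49.3  51. ] w 0.589 F [-8.43  1.81  7.78] head -178.19 z [-4.3e-03  2.0e-04 -1.0e+00]
dock -34.3 -2.1
[-0.11  1.84 -0.08]
red px 250.65 208.76 49
red at [[552.6  92.   60. ]]
```

Not yet on the stop; I'll creep forward.

{"method": "carry_out", "body": {
  "offset": [
    [-0.0004,0,0],
    [-0.0008,0,0],
    [-0.0012,0,0],
    [-0.0016,0,0],
    [-0.002,0,0],
    [-0.0023,0,0],
    [-0.0026,0,0],
    [-0.0028,0,0],
    [-0.003,0,0],
    [-0.003,0,0]
  ],
  "delta_rot": [
    [0,0,0],
    [0,0,0],
    [0,0,0],
    [0,0,0],
    [0,0,0],
    [0,0,0],
    [0,0,0],
    [0,0,0],
    [0,0,0],
    [0,0,0]
  ]
}}

```text
t: 11.55
tcp_pos: [0.5436, 0.0494, 0.0509]
tool_rot: [0.05, -3.134, -0.001]
force: [-15.2, 0.1, 13.2]
width: 0.59
grasp_force: 9.7
```

Run:
```python
from h import *
st();print(get_obs()["ft_torque"].round(2));tab()
```

```text
t 11.55 p [543.6  49.4  50.9] w 0.59 F [-15.16   0.07  13.22] head -178.18 z [-6.8e-03  2.0e-04 -1.0e+00]
dock -32.5 -2.1
[-0.2   3.02  0.09]
red px 249.78 209.51 49
red at [[554.3  95.3  60. ]]
```

{"method": "carry_out", "body": {
  "offset": [
    [-0.0003,0,-0.0002],
    [-0.0006,0,-0.0003],
    [-0.0009,0,-0.0003],
    [-0.0012,0,-0.0003],
    [-0.0014,0,-0.0003],
    [-0.0015,0,-0.0003],
    [-0.0015,0,-0.0003],
    [-0.0015,0,-0.0003],
    [-0.0015,0,-0.0003],
    [-0.0015,0,-0.0003]
  ],
  "delta_rot": [
    [0,0,0],
    [0,0,0],
    [0,0,0],
    [0,0,0],
    [0,0,0],
    [0,0,0],
    [0,0,0],
    [0,0,0],
    [0,0,0],
    [0,0,0]
  ]
}}

```text
t: 12.6
tcp_pos: [0.5436, 0.0493, 0.0509]
tool_rot: [0.05, -3.131, -0.001]
force: [-19.2, -0.6, 17.3]
width: 0.589
grasp_force: 12.6
```

Run:
```python
from h import *
st();print(get_obs()["ft_torque"].round(2));tab()
```

```text
t 12.6 p [543.6  49.3  50.9] w 0.589 F [-19.2   -0.65  17.28] head -178.17 z [-9.9e-03  2.0e-04 -1.0e+00]
dock -32.5 -2.1
[-0.3   4.2   0.14]
red px 249.8 209.5 50
red at [[554.3  95.2  60. ]]
```

The bolt is on its end stop: no motion while the force rose. I'll ease off the tab, then lift straight up.

{"method": "carry_out", "body": {
  "offset": [
    [0.001,0,-0.0002],
    [0.002,0,-0.0003],
    [0.0035,0,-0.0003],
    [0.005,0,-0.001],
    [0.006,0,-0.004],
    [0.006,0,-0.009],
    [0.006,0,-0.018],
    [0.006,0,-0.03],
    [0.006,0,-0.045],
    [0.006,0,-0.06]
  ],
  "delta_rot": [
    [0,0,0],
    [0,0,0],
    [0,0,0],
    [0,0,0],
    [0,0,0],
    [0,0,0],
    [0,0,0],
    [0,0,0],
    [0,0,0],
    [0,0,0]
  ]
}}

```text
t: 13.65
tcp_pos: [0.5422, 0.0488, 0.113]
tool_rot: [0.048, -3.141, 0.0]
force: [0.3, 0.1, 0.5]
width: 0.59
grasp_force: 0.0
```

{"method": "carry_out", "body": {
  "offset": [
    [0.005,0,-0.02],
    [0.01,0,-0.04],
    [0.02,0.03,-0.06],
    [0.03,0.06,-0.08],
    [0.03,0.09,-0.1],
    [0.03,0.13,-0.1],
    [0.03,0.17,-0.1],
    [0.03,0.2,-0.1],
    [0.03,0.22,-0.1],
    [0.03,0.22,-0.1]
  ],
  "delta_rot": [
    [0,0,0],
    [0,0,0],
    [0,0,0],
    [0,0,0],
    [0,0,0],
    [0,0,0],
    [0,0,0],
    [0,0,0],
    [0,0,0],
    [0,0,0]
  ]
}}

```text
t: 14.65
tcp_pos: [0.5042, 0.2717, 0.212]
tool_rot: [0.057, -3.14, -0.001]
force: [-0.9, 0.7, 0.3]
width: 0.589
grasp_force: 0.0
```

Run:
```python
from h import *
st();tab()
T=grab_frame("top");S=grab_frame("side")
m=masks(T)
for k,b,z in (("yel",(235,180,270,240),.063),("red",(215,180,242,225),.085)): print("top",k,*rect("top",blob(m[k],b),z))
k=blob(masks(S)["yel"],(225,180,300,205));print("side yel",*rect("side",k,.063))
a=cv2.resize(T[140:250,195:285],None,fx=4,fy=4,interpolation=cv2.INTER_CUBIC);b=cv2.resize(S[150:238,185:265],None,fx=5,fy=5,interpolation=cv2.INTER_CUBIC)
cv2.imwrite("pics/c6.png",np.hstack([a,b]))
```

```text
t 14.65 p [504.2 271.7 212. ] w 0.589 F [-0.9   0.67  0.28] head -177.91 z [-9.e-04  7.e-04 -1.e+00]
dock -64.9 221.3
red px 250.02 206.31 65
red at [[555.4  82.   60. ]]
top yel [520.3  15.9] [113.   24.4] 1.25 [520.6  15.3  63. ] 305
top red [554.   80.9] [ 3.  38.9] 1.15 [554.   81.6  85. ] 27
side yel [485.3  20.7] [43.1 28.6] 3.78 [486.2  22.1  63. ] 113
```

View pics/c6.png

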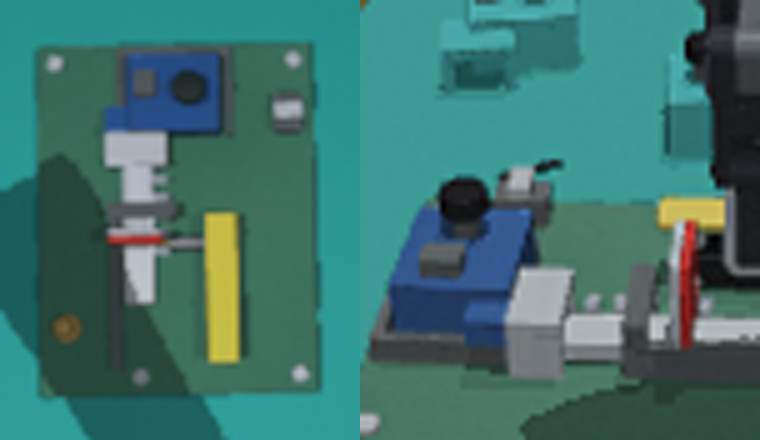

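The bolt sits in the keeper, with the tab moved 42 mm (x 512→554). The yellow bar's outline in the top view is identical to the start, so the catch is up. The die, gauge and insert have not moved, and the arm is clear.

```bash
python3 -c "
from bench import *
print(close_job())"
```

```text
the job is handed in; nothing more can be done
None
```

The job is handed in: the bolt is fully home in the die's keeper (42 mm of travel, on its end stop), the catch has sprung back up to lock it, and the die, gauge and insert on the dock are where they were.

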